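Read the slide label over the light plate

ROBOT

A 7-joint arm with a two-finger parallel gripper is mounted at the origin on a cart in front of the work surface, level with it; the furniture and walls round the work are solid. World frame = base frame: x ahead of the robot, y to its left, z up, the work surface at z = 0. Lengths are in m, angles in rad, forces in N, time in s.
With the tool pointing down it reaches from about 0.35 to 0.9 m from the base axis. Payload 8.1 kg.
Tool frame: the origin (TCP) lies at the very end of the fingers, on their centre line; the grasp point (between the pads) lies arm.grip_point_offset behind it (arm.grip_point_offset is the distance from the TCP to the grasp point, in m); z points along the fingers, y is the line along which they close (so a half turn about z gives the same grasp; the last joint's range is limited). The gripper opens to 92 mm and grips with 3 to 60 N. Pads are 19 mm wide; open, the fingers measure 130 mm over their backs; the gripper's body (75 mm by 190 mm) begins 47 mm behind the grasp point.
Start: joints at [1.057, 0.434, 0.025, 1.573, -0.012, 1.134, -0.075], TCP at [0.25, -0.573, 0.227] pointing down, gripper open.
Joint ranges: [-2.62, 2.62], [-0.44, 2.09], [-1.27, 1.32], [0.08, 2.57], [-1.32, 4.46], [0.12, 2], [-2.74, 2.74]. Speed limits (rad/s): [2.22, 2.22, 3.01, 3.01, 3.14, 3.14, 3.14].

INTERFACE

Orientations are given as a rotation vector (axis times angle).
In Python, from cell import arm gives the robot as it stands. The module is installed in compiled form; this text tells all that it offers.
- The arm moves only by the shell command python3 -m creep 'ROWS' [OPENING] [FORCE]. ROWS is JSON, a list of rows, each a list of 6 numbers: the shift along the tool's x, y, z scaled (see below), then the turn, a rotation vector about the tool's x, y, z scaled (see below). A call has 1 to 20 rows; each row shifts and turns the commanded pose from where the row before left it, along the tool's axes as they then stand; what a row does not reach is not made up. The controller multiplies each number of a shift by 0.4 m and each number of a turn by 120 degrees. A row lasts 1/12 s, in which the tool goes at most 41.7 mm and 7.16 degrees, less where a joint would pass 70% of its speed; a pose out of reach is approached as far as the arm can. A call with a number of a shift or a turn outside -1 to 1 is refused whole. A call with a gripper value outside its range is refused whole. OPENING is the closure, from -1 (fully open) to 1 (shut), set as the call begins (- or left out, the last holds). The fingers move at their own pace and stop on an object; FORCE is the grip in N (left out, the last holds). Time passes only in rows, so rows that do not move let the fingers close. It gives the time, the measured TCP pose, the force, the opening and the grip force at its end, in the units of the state.
- arm.observe(): the state, without advancing time (a new reading comes with each control period).
- arm.get_image(name): name is "scene" or "top" or "wrist"; returns a dict with "frame" (480x640x3 uint8, red, green, blue), "intrinsics" (3x3 intrinsics, pixels), "distortion" ([k1, k2, p1, p2, k3] as OpenCV has them; the pictures are not rectified), "rvec" (rotation vector, rad) and "tvec" (3), from world to camera coordinates, as OpenCV has them; the wrist camera has in their place "mount" (4x4, takes a point from camera to tool coordinates, whose origin is the TCP and whose axes are the flange's). Camera axes: x right, y down, z forward; pixel columns grow to the right and rows downward; lengths in m; the calibration is good to about 2 mm. A picture is of the moment at which its call begins: read the wrist's pose just before it. There is no depth.
- arm.sign_off(): hands the job in; it is judged then, once.
The state is a dict: "clock": time; "joints": joint angles; "dq": joint speeds; "joint_efforts": joint torques, N m; "position": TCP position; "ee_rot": TCP orientation; "force": force on the tool from outside, world axes, zero at the start; "ft_torque": the same for the moment, N m; "width": opening from 0.0 (shut) to 1.0 (fully open); "gripper_force": force on a finger pad.
Only numpy, scipy, OpenCV 4.12 (cv2) and the standard library are available. Lean on these libraries where they do the work, as an engineer would, in place of code of your own. Each camera call takes 0.05 s, during which the arm holds its last target. There are 200 camera calls.

TASK

Slide the light plate's dimmer to the long tick and let go of it. Then take the slide that stands next to the wire handle of the draining rack, tell its frosted end and its label side by the notched corner, and hold it over the light plate for reading: label side up, roughly level, the frosted end a few centimetres above the middle of the lit window and not touching it. Finish while still holding it there, and leave the other two slides standing and the jar, cup and slide pack where they are.

Things in the scene. Friction and masses are not known exactly. Their poses are not given: they have to be found in the camera images.
- light_plate: Flat grey light plate, 150 (x) x 176 (y) x 18 mm high, fixed to the worktop; origin at the centre of its underside. The lit white window takes up most of its top; a dimmer fader runs along the front edge (its -x side).
- window (a point): Centre of the lit window (88 x 148 mm, along the plate's x and y), at the plate's top, 19 mm above the worktop.
- dimmer (a joint): Position of the dimmer cap along its track, in m: 0 at the plate's -y end, growing towards the plate's +y to 0.08. It starts between 0 and 0.025, stays where it is left (about 1.5 N of friction), and stands at the long tick at 0.060.
- dimmer_cap (a point): Centre of the black dimmer cap, which stands on the plate: 12 mm along the track (plate y), 18 mm across it, its top 12 mm above this point and 44 mm above the worktop; the plate's top is 14 mm below this point. A white line on top marks its middle.
- dimmer_mark (a point): Point on the dimmer's track (on the plate's top) beside the one long, thick tick of the scale; ticks are 10 mm apart. The cap's middle belongs here.
- rack: Steel draining rack, fixed. Base 70 (x) x 254 (y) x 8 mm, origin on the worktop under the middle place. Three places at y = -72, 0, +72 mm: a slide stands on the base (its top 84 mm up) between two prongs, 12 mm wide in y, 32 mm up, 8.6 mm apart in x. Wire handle at y = +134 mm, 50 mm wide, 43 mm high.
- first_place (a point): The rack's place next to the wire handle (rack y = +72 mm), on top of the base, 8 mm above the worktop.
- slide_a: Slide a, one of three alike: clear glass 76 x 30 x 6 mm, 35 g, standing on end. Origin at its centre, x along it to the frosted end, z out of the label face. 22 mm at the +x end are frosted on the label face; the corner at +x, -y is cut off 8 x 8 mm (the notch: at your right with label up and frosted end away from you). In the rack x is up or down, z along the rack's -x or +x.
- slide_b: Slide b, one of three alike: clear glass 76 x 30 x 6 mm, 35 g, standing on end. Origin at its centre, x along it to the frosted end, z out of the label face. 22 mm at the +x end are frosted on the label face; the corner at +x, -y is cut off 8 x 8 mm (the notch: at your right with label up and frosted end away from you). In the rack x is up or down, z along the rack's -x or +x.
- slide_c: Slide c, one of three alike: clear glass 76 x 30 x 6 mm, 35 g, standing on end. Origin at its centre, x along it to the frosted end, z out of the label face. 22 mm at the +x end are frosted on the label face; the corner at +x, -y is cut off 8 x 8 mm (the notch: at your right with label up and frosted end away from you). In the rack x is up or down, z along the rack's -x or +x.
- slide_a_frosted (a point): Middle of the frosted end of slide a, on the label face: 27 mm from the slide's centre along its x, 3 mm along its z.
- slide_b_frosted (a point): Middle of the frosted end of slide b, on the label face: 27 mm from the slide's centre along its x, 3 mm along its z.
- slide_c_frosted (a point): Middle of the frosted end of slide c, on the label face: 27 mm from the slide's centre along its x, 3 mm along its z.
- jar: Brown jar, 42 mm across, 88 mm tall, origin at the centre of its underside. A bystander.
- cup: Clear weighing cup, 58 mm across, 32 mm tall, origin at the centre of its underside. A bystander.
- pack: Closed pack of slides, 76 x 26 x 22 mm, lying flat, origin at the centre of its underside. A bystander.

How it is judged:
On the way, in this order (a step that is already met when the one before it is completed fails the run):
1. the dimmer stands at the long tick and is let go (value of joint dimmer between 0.055 and 0.065 m and contact force between dimmer and the fingers below 0.1 N), for 0.2 s.
2. the slide next to the wire handle is lifted out of the rack (((height (world z) of slide_a above 0.075 m and contact force between slide_a and the fingers above 0.5 N and horizontal distance between each of slide_b, slide_c and first_place above 0.05 m) or (height (world z) of slide_b above 0.075 m and contact force between slide_b and the fingers above 0.5 N and horizontal distance between each of slide_a, slide_c and first_place above 0.05 m) or (height (world z) of slide_c above 0.075 m and contact force between slide_c and the fingers above 0.5 N and horizontal distance between each of slide_a, slide_b and first_place above 0.05 m))), for 0.2 s.
At the end, for the whole second after the job is handed in: Dimmer within 5 mm of the long tick; the slide from beside the wire handle held still in the fingers, off the plate, label up within 0.5 rad of level, middle of its frosted end within 30 mm of the window's centre from above and 15 to 150 mm over it; other slides moved under 15 mm (value of joint dimmer between 0.055 and 0.065 m and ((horizontal distance between slide_a_frosted and window below 0.03 m and z of slide_a_frosted in the frame of window between 0.015 and 0.15 m and angle between slide_a's own z axis and vertical below 0.5 rad and contact force between slide_a and the fingers above 1 N and contact force between slide_a and light_plate below 0.05 N and linear speed of slide_a below 0.03 m/s and horizontal distance between each of slide_b, slide_c and first_place above 0.05 m and distance of each of slide_b, slide_c from where it was at the start of the episode below 0.015 m) or (horizontal distance between slide_b_frosted and window below 0.03 m and z of slide_b_frosted in the frame of window between 0.015 and 0.15 m and angle between slide_b's own z axis and vertical below 0.5 rad and contact force between slide_b and the fingers above 1 N and contact force between slide_b and light_plate below 0.05 N and linear speed of slide_b below 0.03 m/s and horizontal distance between each of slide_a, slide_c and first_place above 0.05 m and distance of each of slide_a, slide_c from where it was at the start of the episode below 0.015 m) or (horizontal distance between slide_c_frosted and window below 0.03 m and z of slide_c_frosted in the frame of window between 0.015 and 0.15 m and angle between slide_c's own z axis and vertical below 0.5 rad and contact force between slide_c and the fingers above 1 N and contact force between slide_c and light_plate below 0.05 N and linear speed of slide_c below 0.03 m/s and horizontal distance between each of slide_a, slide_b and first_place above 0.05 m and distance of each of slide_a, slide_b from where it was at the start of the episode below 0.015 m))); the arm keeps its last pose, push and grip.
It fails at once if the jar, the cup or the slide pack is disturbed (distance of any of jar, cup, pack from where it was at the start of the episode above 0.03 m).
It fails at once if one of the other slides is taken or knocked over ((distance of slide_a from where it was at the start of the episode above 0.03 m and (horizontal distance between slide_b and first_place below 0.02 m or horizontal distance between slide_c and first_place below 0.02 m)) or (distance of slide_b from where it was at the start of the episode above 0.03 m and (horizontal distance between slide_a and first_place below 0.02 m or horizontal distance between slide_c and first_place below 0.02 m)) or (distance of slide_c from where it was at the start of the episode above 0.03 m and (horizontal distance between slide_a and first_place below 0.02 m or horizontal distance between slide_b and first_place below 0.02 m))).
It also fails if it takes over 54 s, if anything falls off the work surface, if the arm or the gripper's body presses on something with over 40 N, if the wrist force passes 120 N, or if a joint passes its speed limit or range.

## Working session

There is one attempt and no reset: what is moved stays moved. The work goes in short steps, Python scripts to look and compute and a shell command to move; the robot and the scene stay as the last step left them, time stands still between calls to the robot, and variables do not carry over. Pictures are saved under pics/ and viewed, at most 13 in all, crops included, and the job is handed in when it is done.

```bash
mkdir -p pics && ls && python3 - <<'E'
from cell import arm
import cv2,numpy as np,pickle
print(arm.observe(), arm.grip_point_offset)
d={}
for n in ("scene","top","wrist"):
    d[n]=arm.get_image(n); cv2.imwrite(f"pics/{n}0.png",d[n]["frame"][:,:,::-1])
    print(n,{k:np.round(v,3).tolist() for k,v in d[n].items() if k!="frame"})
pickle.dump(d,open("d0.pkl","wb"))
E
```

```text
pics
{'clock': 0.0, 'joints': array([ 1.05738555,  0.43465759,  0.02492952,  1.57306783, -0.01163854,
        1.1341325 , -0.07507784]), 'dq': array([-0.00065426,  0.0009527 , -0.00110471,  0.00120564, -0.00022384,
        0.00138548,  0.00099496]), 'joint_efforts': array([ 1.14645276e-01, -6.45450282e+01,  1.03671916e+00, -2.98938149e+01,
       -3.09767616e-03, -8.23875074e-02, -1.36163388e-02]), 'position': array([ 0.24963271, -0.57301084,  0.22669424]), 'ee_rot': array([-3.07542872e+00, -6.40724406e-01, -2.12682284e-05]), 'force': array([-0.07217457,  0.56577583,  0.6221345 ]), 'ft_torque': array([ 0.04345139, -0.00837127, -0.02730235]), 'gripper_force': 0.5378388985991478, 'width': 1.0019033530491135} 0.0188
scene {'intrinsics': [[440.064, 0.0, 325.702], [0.0, 440.064, 234.532], [0.0, 0.0, 1.0]], 'distortion': [-0.011, 0.0, 0.0, 0.0, 0.0], 'rvec': [2.14, -1.031, 0.415], 'tvec': [-0.367, 0.349, 0.595]}
top {'intrinsics': [[571.678, 0.0, 325.183], [0.0, 571.678, 242.606], [0.0, 0.0, 1.0]], 'distortion': [-0.095, 0.0, 0.0, 0.0, 0.0], 'rvec': [2.11, -2.142, 0.175], 'tvec': [0.006, 0.585, 1.087]}
wrist {'intrinsics': [[381.202, 0.0, 322.615], [0.0, 381.202, 239.364], [0.0, 0.0, 1.0]], 'distortion': [-0.071, 0.0, 0.0, 0.0, 0.0], 'mount': [[-0.001, -0.966, -0.26, 0.069], [1.0, -0.001, 0.0, -0.0], [-0.0, -0.26, 0.966, -0.159], [0.0, 0.0, 0.0, 1.0]]}
```

View pics/scene0.png

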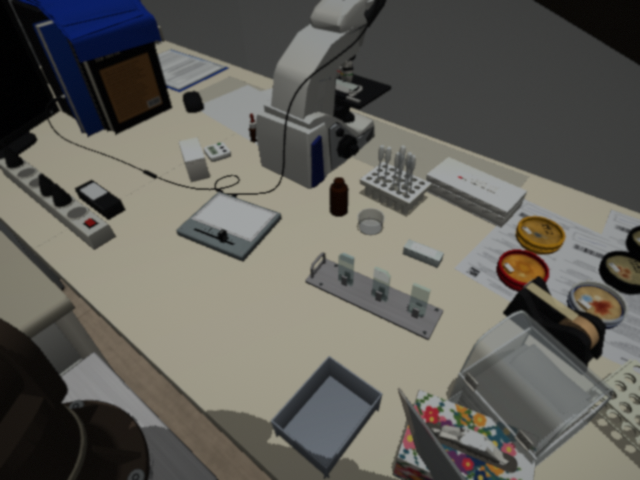

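View pics/top0.png

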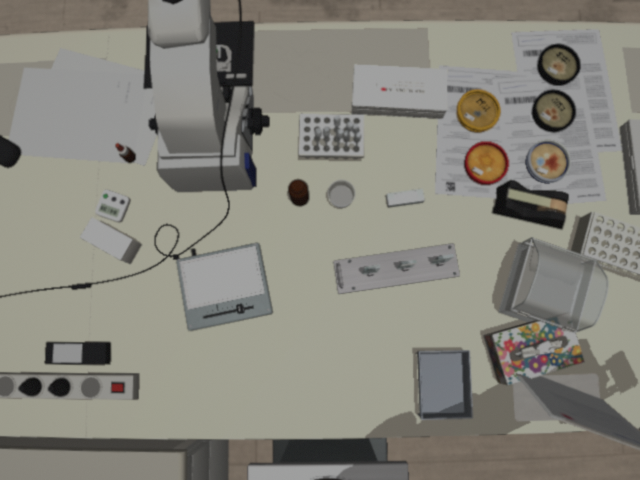

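The scene view shows the plate at about (230,225), with its dimmer cap at (222,236). The rack runs from (318,270) to (435,320), its handle at the left end (318,263), and slides stand at (346,267), (381,284) and (419,298). In the top view the plate is at (225,285), its cap at (240,309) and track x=205–253. The rack is at (396,268) with its handle at (338,275). The jar, cup and pack lie beyond the rack.

```bash
cat > h.py <<'E'
import numpy as np,cv2,pickle
from scipy.spatial.transform import Rotation as R
def cam(im,pose=None):
    """-> camera centre, world-from-camera rotation"""
    if "rvec" in im:
        Rc=cv2.Rodrigues(np.array(im["rvec"],float))[0]; return -Rc.T@np.ravel(im["tvec"]),Rc.T
    p,r=pose; W=R.from_rotvec(r).as_matrix(); M=np.array(im["mount"])
    return W@M[:3,3]+p, W@M[:3,:3]
def ray(im,px,pose=None):
    u=cv2.undistortPoints(np.array([[px]],float),np.array(im["intrinsics"]),np.array(im["distortion"]))[0,0]
    c,Rw=cam(im,pose); d=Rw@np.array([*u,1]); return c,d/np.linalg.norm(d)
def onz(im,px,z,pose=None):
    c,d=ray(im,px,pose); return c+d*(z-c[2])/d[2]
def tri(rays):
    A=sum(np.eye(3)-np.outer(d,d) for c,d in rays); b=sum((np.eye(3)-np.outer(d,d))@c for c,d in rays)
    return np.linalg.solve(A,b)
def proj(im,P,pose=None):
    c,Rw=cam(im,pose); r=cv2.Rodrigues(Rw.T)[0]; t=-Rw.T@c
    return cv2.projectPoints(np.array(P,float).reshape(-1,1,3),r,t,np.array(im["intrinsics"]),np.array(im["distortion"]))[0][:,0]
def snap(names,tag):
    from cell import arm
    s=arm.observe(); out={"pose":(s["position"],s["ee_rot"]),"s":s}
    for n in names:
        out[n]=arm.get_image(n); cv2.imwrite(f"pics/{n}_{tag}.png",out[n]["frame"][:,:,::-1])
    pickle.dump(out,open(f"{tag}.pkl","wb")); return out
E
python3 - <<'E'
from h import *
d=pickle.load(open("d0.pkl","rb")); t=d["top"];s=d["scene"]
np.set_printoptions(precision=4,suppress=True)
for n,p,z in [("plateTL",(178,260),.018),("TR",(260,243),.018),("BR",(271,313),.018),("BL",(188,328),.018),("cap",(240,309),.044),("tr0",(253,307),.019),("tr1",(204,317),.019),("rackTL",(334,264),.008),("rackTR",(455,244),.008),("rackBR",(459,273),.008),("rackBL",(337,292),.008),("slide1",(369,270),.03),("jar",(298,190),.088),("cup",(340,193),.032),("pack",(405,199),.022)]:
    print(n,onz(t,p,z))
print("scene cap",onz(s,(222,233),.044))
print("cap tri",tri([ray(t,(240,309)),ray(s,(222,234))]))
E
```

```text
plateTL [0.5589 0.301  0.018 ]
TR [0.5918 0.1315 0.018 ]
BR [0.4483 0.1086 0.018 ]
BL [0.4199 0.2768 0.018 ]
cap [0.4555 0.1672 0.044 ]
tr0 [0.4608 0.1449 0.019 ]
tr1 [0.4417 0.2443 0.019 ]
rackTL [ 0.5473 -0.0199  0.008 ]
rackTR [ 0.5851 -0.2713  0.008 ]
rackBR [ 0.5245 -0.2765  0.008 ]
rackBL [ 0.4897 -0.0251  0.008 ]
slide1 [ 0.531 -0.09   0.03 ]
jar [0.6837 0.0487 0.088 ]
cup [ 0.6912 -0.0345  0.032 ]
pack [ 0.6789 -0.1692  0.022 ]
scene cap [0.4551 0.1663 0.044 ]
cap tri [0.4557 0.1679 0.0398]
```

```bash
python3 -m creep '[[0,0,-0.06,0,0,0],[0.052,-0.07,-0.0036,0,0,0.009],[0.052,-0.07,0,0,0,0.009],[0.052,-0.07,0,0,0,0.009],[0.052,-0.07,0,0,0,0.009],[0.052,-0.07,0,0,0,0.009],[0.052,-0.07,0,0,0,0.009],[0.052,-0.07,0,0,0,0.009],[0.052,-0.07,0,0,0,0.009],[0.052,-0.07,0,0,0,0.009],[0.052,-0.07,0,0,0,0.009],[0.052,-0.07,0,0,0,0.009],[0.052,-0.07,0,0,0,0.009],[0.052,-0.07,0,0,0,0.009],[0.052,-0.07,0,0,0,0.009]]' && python3 -c "
from cell import arm;s=arm.observe();print(s['joints'],s['dq'])"
```

```text
clock: 1.4
position: [0.4167, -0.1141, 0.2519]
ee_rot: [3.133, 0.229, -0.001]
force: [1.1, -0.2, -2.8]
width: 0.999
gripper_force: 0.0
[ 0.40419605  0.11516958 -0.28589235  1.95555515  0.03699898  1.07644087
 -1.32253961] [-0.63181413  0.1608295  -0.36215    -0.17287508  0.09189937  0.02281245
 -1.25160719]
```

```bash
python3 -m creep '[[-0.08,0,0.05,0,0,0],[-0.08,0,0.05,0,0.05,0],[0,0,0.05,0,0.055,0],[0,0,0,0,0.055,0],[0,0,0,0,0.055,0],[0,0,0,0,0.055,0],[0,0,0,0,0.055,0],[0,0,0,0,0.055,0],[0,0,0,0,0.055,0],[0,0,0,0,0,0],[0,0,0,0,0,0],[0,0,0,0,0,0]]' && python3 - <<'E'
from h import *
o=snap(["wrist"],"w1"); print(o["pose"],o["s"]["joints"])
from scipy.spatial.transform import Rotation as R
print(R.from_rotvec(o["pose"][1]).as_matrix().round(3))
E
```

```text
clock: 2.4
position: [0.353, -0.1125, 0.1883]
ee_rot: [-2.931, -0.237, -0.848]
force: [-0.8, -0.1, -3.5]
width: 0.998
gripper_force: 0.0
(array([ 0.35299681, -0.1125056 ,  0.18826843]), array([-2.930743  , -0.23746025, -0.84799281])) [ 7.06606530e-01 -9.50606404e-02 -1.50889355e-01  2.53371458e+00
 -1.00172197e+00  4.82805426e-01  1.48848759e-03]
[[ 0.835  0.171  0.524]
 [ 0.126 -0.985  0.121]
 [ 0.536 -0.035 -0.843]]
```

View pics/wrist_w1.png

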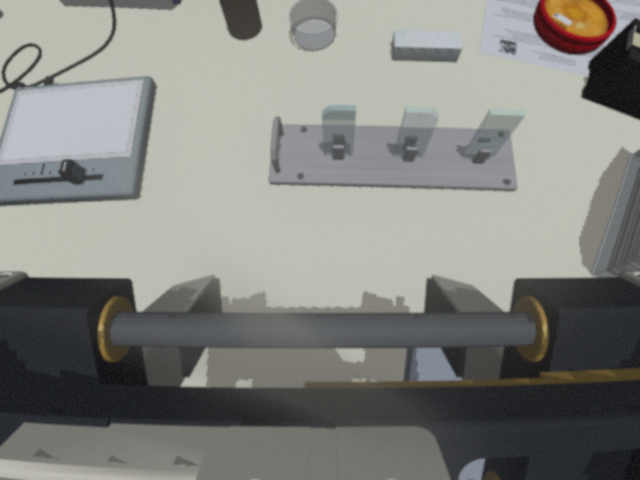

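The wrist view shows the rack at px (275–515, 120–188), handle at the left (276,145), and slides at (339,130), (417,130) and (490,135). The plate is at upper left, with its cap at (72,170). I'll enlarge the slide and the dimmer.

```bash
python3 - <<'E'
from h import *
o=pickle.load(open("w1.pkl","rb")); f=o["wrist"]["frame"][:,:,::-1]
a=cv2.resize(f[90:195,260:400],None,fx=5.7,fy=5.7,interpolation=cv2.INTER_CUBIC)[:300*2]
b=cv2.resize(f[120:210,0:160],None,fx=5,fy=5,interpolation=cv2.INTER_CUBIC)
cv2.imwrite("pics/c1.png",a); cv2.imwrite("pics/c2.png",b)
E
```

```text
(no output)
```

View pics/c1.png

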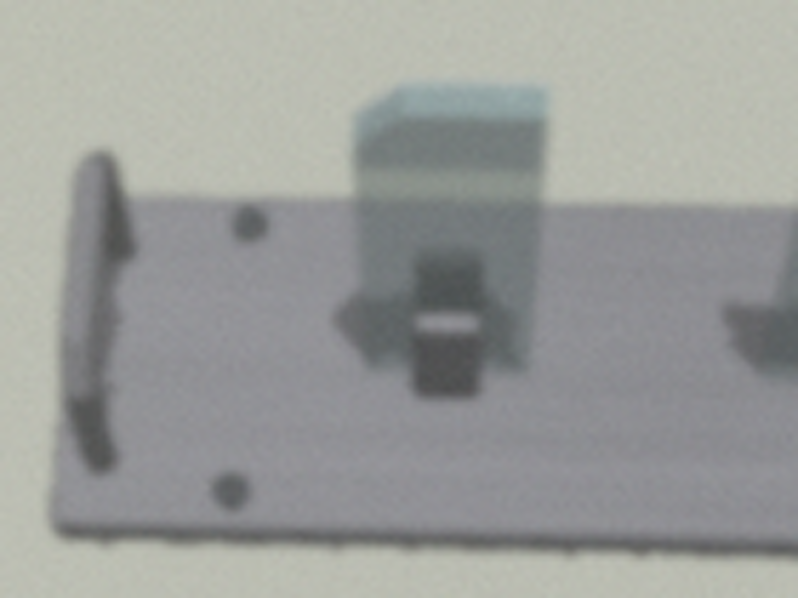

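View pics/c2.png

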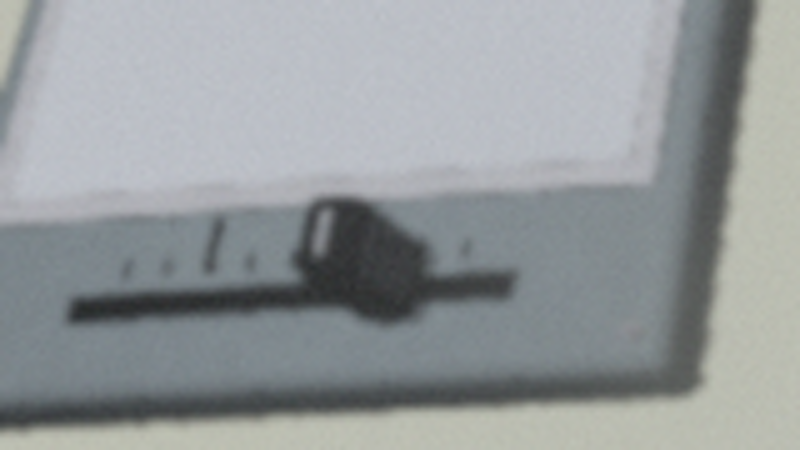

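The top-left (handle-side) corner of the first slide is cut at (265,107) full-frame. The frosted end is therefore up and the label faces rack +x, away from the robot. The dimmer's long tick is at full-frame (42,173.6), the cap's white line at (64.6,166), and the track ends at (14,182) and (103,177).

```bash
python3 - <<'E'
from h import *
np.set_printoptions(precision=4,suppress=True)
d=pickle.load(open("d0.pkl","rb")); t=d["top"];s=d["scene"]
o=pickle.load(open("w1.pkl","rb")); w=o["wrist"];p=o["pose"]
W=lambda u,v:(u/5,120+v/5)
for n,c,z in [("cap",(323,232),.044),("tick6",(210,268),.019),("tick6far",(218,222),.019),("tick8",(127,268),.019),("tick5",(252,263),.019),("tick0",(466,250),.019),("trackL",(70,310),.019),("trackR",(515,285),.019),("plateBR",(690,375),.018)]:
    print(n,onz(w,W(*c),z,p))
print("cap tri",tri([ray(w,W(323,232),p),ray(t,(240,309))]),tri([ray(w,W(323,232),p),ray(s,(222,233))]))
S=lambda u,v:(260+u/5.7,90+v/5.7)
for n,c,z in [("slTL",(402,82),.084),("slTR",(548,88),.084),("slTRf",(546,118),.084),("slNotchf",(400,120),.084),("baseL",(362,365),.008),("baseR",(528,372),.008),("prongtop",(446,322),.040),("rackBL",(58,530),.008),("handletop",(98,155),.043)]:
    print(n,onz(w,S(*c),z,p))
# crops of the top view for two-view match
f=t["frame"][:,:,::-1]
cv2.imwrite("pics/t1.png",np.hstack([cv2.resize(f[245:300,328:408],(560,385),interpolation=cv2.INTER_CUBIC)[:, :400],cv2.resize(f[285:335,180:280],(400,200),interpolation=cv2.INTER_CUBIC).repeat(2,0)[:385]]))
E
```

```text
cap [0.4572 0.1697 0.044 ]
tick6 [0.4557 0.2163 0.019 ]
tick6far [0.4665 0.2191 0.019 ]
tick8 [0.4531 0.2366 0.019 ]
tick5 [0.4582 0.2067 0.019 ]
tick0 [0.4678 0.1581 0.019 ]
trackL [0.4417 0.2463 0.019 ]
trackR [0.4615 0.144  0.019 ]
plateBR [0.4478 0.0997 0.018 ]
cap tri [0.4555 0.1666 0.0475] [0.4602 0.1754 0.0361]
slTL [ 0.5325 -0.0849  0.084 ]
slTR [ 0.5346 -0.1069  0.084 ]
slTRf [ 0.5293 -0.1073  0.084 ]
slNotchf [ 0.5257 -0.0857  0.084 ]
baseL [ 0.5265 -0.0773  0.008 ]
baseR [ 0.5297 -0.1075  0.008 ]
prongtop [ 0.5186 -0.094   0.04  ]
rackBL [ 0.4853 -0.029   0.008 ]
handletop [ 0.5406 -0.0298  0.043 ]
```

View pics/t1.png

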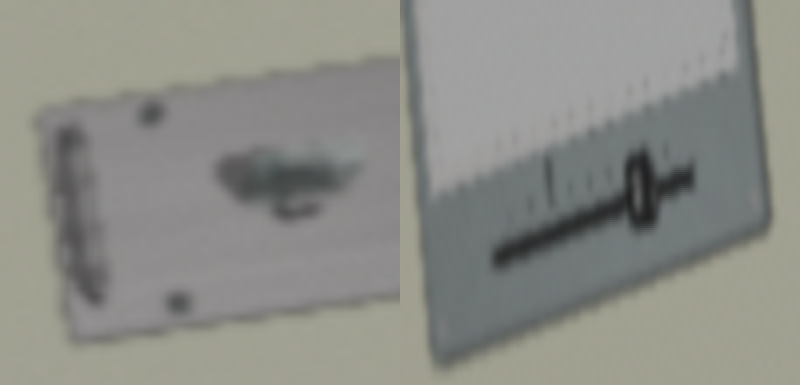

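```bash
cat >> h.py <<'E'
def down(yaw,pitch=0):
    """tool x heading at yaw; pitch>0 tips the fingers forward to that heading"""
    return (R.from_euler("z",yaw)*R.from_euler("y",-pitch)*R.from_matrix(np.diag([1,-1,-1.]))).as_matrix()
def plan(P,Rt):
    """turn first (scaled, total), then shift in the new tool axes (scaled, total)"""
    from cell import arm
    s=arm.observe(); R0=R.from_rotvec(s["ee_rot"]).as_matrix()
    rv=R.from_matrix(R0.T@Rt).as_rotvec(); v=Rt.T@(np.array(P)-s["position"])
    print("pos",s["position"].round(4),"R",R0.round(3).tolist())
    print("turn",(rv/np.radians(120)).round(4),"rows>=%.1f"%(np.degrees(np.linalg.norm(rv))/7.16),"shift",(v/.4).round(4),"rows>=%.1f"%(np.linalg.norm(v)/.0417), "shift in old axes",(R0.T@(np.array(P)-s["position"])/.4).round(4))
E
python3 - <<'E'
from h import *
np.set_printoptions(precision=4,suppress=True)
d=pickle.load(open("d0.pkl","rb")); t=d["top"]
e=np.array([-.196,.981,0])
for n,q,z in [("cap",(240,308.5),.044),("tick",(217.5,310.4),.019),("tickfar",(217,304.6),.019),("track",(218.2,313.5),.019),("sl",(368,268),.084)]:
    P=onz(t,q,z); print(n,P,P@e)
plan([.4556,.1685,.10],down(.197))
E
```

```text
cap [0.4565 0.1672 0.044 ] 0.07458100164320088
tick [0.4547 0.2169 0.019 ] 0.12369604210008349
tickfar [0.4664 0.2181 0.019 ] 0.12257120107923382
track [0.4484 0.2154 0.019 ] 0.1234349675235383
sl [ 0.5281 -0.0845  0.084 ] -0.18641725866215506
pos [ 0.3533 -0.1121  0.1884] R [[0.834, 0.172, 0.524], [0.127, -0.984, 0.121], [0.537, -0.035, -0.843]]
turn [-0.0129 -0.2708 -0.0157] rows>=4.6 shift [ 0.3881 -0.6379  0.2211] rows>=7.5 shift in old axes [ 0.1839 -0.6388  0.4055]
```

```bash
python3 -m creep '[[0,0,0,-0.0022,-0.0451,-0.0026],[0,0,0,-0.0022,-0.0451,-0.0026],[0,0,0,-0.0022,-0.0451,-0.0026],[0,0,0,-0.0022,-0.0451,-0.0026],[0,0,0,-0.0022,-0.0451,-0.0026],[0,0,0,-0.0022,-0.0451,-0.0026],[0.0485,-0.08,0,0,0,0],[0.0485,-0.08,0,0,0,0],[0.0485,-0.08,0,0,0,0],[0.0485,-0.08,0,0,0,0],[0.0485,-0.08,0,0,0,0],[0.0485,-0.08,0,0,0,0],[0.0485,-0.08,0,0,0,0],[0.0485,-0.08,0.07,0,0,0],[0,0,0.07,0,0,0],[0,0,0.07,0,0,0],[0,0,0,0,0,0],[0,0,0,0,0,0],[0,0,0,0,0,0]]' 0 10 && python3 - <<'E'
from h import *
plan([.4556,.1685,.024],down(.197))
o=snap(["wrist"],"w2")
E
```

```text
clock: 4.03
position: [0.4619, 0.176, 0.1355]
ee_rot: [-3.08, -0.308, -0.215]
force: [-0.2, 0.4, -4.3]
width: 0.497
gripper_force: 0.0
pos [0.4619 0.176  0.1355] R [[0.971, 0.2, 0.133], [0.194, -0.98, 0.052], [0.141, -0.025, -0.99]]
turn [-0.012  -0.0676  0.001 ] rows>=1.2 shift [-0.0191  0.0153  0.2789] rows>=2.7 shift in old axes [-0.0583  0.0222  0.2729]
```

```bash
python3 -m creep '[[0,0,0,-0.004,-0.0226,0.0003],[0,0,0,-0.004,-0.0226,0.0003],[0,0,0,-0.004,-0.0226,0.0003],[-0.0064,0.005,0.06,0,0,0],[-0.0064,0.005,0.06,0,0,0],[-0.0064,0.005,0.055,0,0,0],[0,0,0,0,0,0],[0,0,0,0,0,0],[0,0,0,0,0,0]]' && python3 - <<'E'
from h import *
plan([.4556,.1685,.024],down(.197))
o=snap(["wrist","top"],"w3")
f=o["wrist"]["frame"][:,:,::-1]
cv2.imwrite("pics/w3v.png",f)
E
```

```text
clock: 4.83
position: [0.4564, 0.1683, 0.0663]
ee_rot: [-3.126, -0.307, -0.002]
force: [-0.4, 0.8, -3.8]
width: 0.5
gripper_force: 0.0
pos [0.4564 0.1683 0.0663] R [[0.981, 0.194, 0.001], [0.194, -0.981, 0.001], [0.001, -0.001, -1.0]]
turn [-0.0003 -0.0006 -0.0007] rows>=0.0 shift [-0.0017 -0.0009  0.1059] rows>=1.0 shift in old axes [-0.0019 -0.0008  0.1059]
```

View pics/w3v.png

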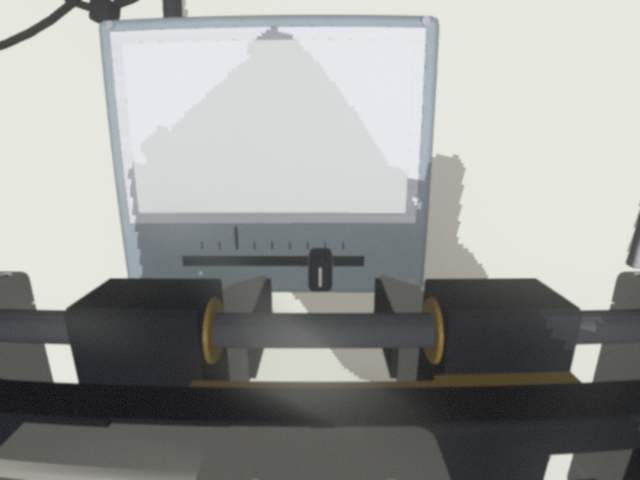

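The wrist view has the cap's line at (320,277), centred between the fingers. The long tick is at (236,238), the track spans (183–363, 261), and the plate's far corners are (103,20) and (437,20).

```bash
python3 - <<'E'
from h import *
np.set_printoptions(precision=4,suppress=True)
o=pickle.load(open("w3.pkl","rb")); w=o["wrist"];p=o["pose"]; e=np.array([-.196,.981,0])
Q={}
for n,q,z in [("cap",(320,277),.044),("tick6",(236.5,247),.019),("tick0",(343.5,244.5),.019),("trL",(183,261),.019),("trR",(363,261),.019),("FL",(102,20),.018),("FR",(437,20),.018),("wFL",(109,30),.019),("wFR",(425,30),.019),("wNL",(130,219),.019),("wNR",(417,219),.019)]:
    Q[n]=onz(w,q,z,p); print(n,Q[n],Q[n]@e)
print("win",np.mean([Q[k] for k in ("wFL","wFR","wNL","wNR")],0))
m=(Q["FL"]+Q["FR"])/2; print("plate centre",m-.075*np.array([.981,.196,0]),"y size",np.linalg.norm(Q["FL"]-Q["FR"]))
E
python3 -m creep '[[-0.001,0,0.05,0,0,0],[-0.001,0,0.051,0,0,0],[0,0,0,0,0,0],[0,0,0,0,0,0]]' 0 10
python3 -m creep '[[0,0,0,0,0,0],[0,0,0,0,0,0],[0,0,0,0,0,0],[0,0,0,0,0,0],[0,0,0,0,0,0],[0,0,0,0,0,0],[0,0,0,0,0,0]]' 1 8
```

```text
cap [0.4565 0.1696 0.044 ] 0.07687652878273414
tick6 [0.4557 0.2177 0.019 ] 0.12429050982449255
tick0 [0.4689 0.1587 0.019 ] 0.06376836272394719
trL [0.4413 0.2471 0.019 ] 0.15590664556222977
trR [0.4615 0.1457 0.019 ] 0.052522839306233395
FL [0.5614 0.304  0.018 ] 0.18816901580133558
FR [0.5923 0.1365 0.018 ] 0.01779632971780696
wFL [0.5569 0.2992 0.019 ] 0.18432850055348218
wFR [0.586  0.1415 0.019 ] 0.02393653346216992
wNL [0.4602 0.2796 0.019 ] 0.18407833414687985
wNR [0.4912 0.1216 0.019 ] 0.02305332986217814
win [0.5236 0.2105 0.019 ]
plate centre [0.5033 0.2055 0.018 ] y size 0.17032567590233924
clock: 5.27
position: [0.4542, 0.1676, 0.0245]
ee_rot: [3.126, 0.308, -0.003]
force: [-1.4, 0.1, -4.3]
width: 0.502
gripper_force: 0.0
clock: 5.85
position: [0.4544, 0.1678, 0.0243]
ee_rot: [-3.126, -0.308, 0.002]
force: [-1.3, 1.3, 0.7]
width: 0.129
gripper_force: 8.0
```

```bash
python3 -m creep '[[0,-0.02,0,0,0,0],[0,-0.02,0,0,0,0],[0,-0.02,0,0,0,0],[0,-0.02,0,0,0,0],[0,-0.02,0,0,0,0],[0,-0.0185,0,0,0,0],[0,0,0,0,0,0],[0,0,0,0,0,0],[0,0,0,0,0,0],[0,0,0,0,0,0]]' && python3 - <<'E'
from h import *
p=snap([],"x")["pose"][0]; print(p, p@np.array([-.196,.981,0]))
E
```

```text
clock: 6.68
position: [0.4452, 0.2144, 0.0242]
ee_rot: [-3.126, -0.307, 0.002]
force: [-0.4, 2.1, 5.0]
width: 0.133
gripper_force: 8.0
[0.44519695 0.21437885 0.02421091] 0.12304704808211475
```

```bash
python3 -m creep '[[0,0,0,0,0,0],[0,0,0,0,0,0],[0,0,0,0,0,0],[0,0,0,0,0,0],[0,0,-0.05,0,0,0],[0,0,-0.07,0,0,0],[0,0,-0.07,0,0,0],[0,0,-0.07,0,0,0],[0,0,0,0,0,0],[0,0,0,0,0,0]]' 0 && python3 - <<'E'
from h import *
o=snap(["wrist","top"],"w4"); print(o["pose"][0])
f=o["wrist"]["frame"][:,:,::-1]; g=o["top"]["frame"][:,:,::-1]
q=proj(o["wrist"],[[.449,.2165,.03]],o["pose"])[0].astype(int); print(q)
y=max(q[1]-60,0)
a=cv2.resize(f[y:y+120,max(q[0]-80,0):q[0]+80],(800,600),interpolation=cv2.INTER_CUBIC)
cv2.imwrite("pics/c4.png",a)
E
```

```text
clock: 7.52
position: [0.4459, 0.2141, 0.1287]
ee_rot: [-3.126, -0.306, -0.001]
force: [-0.5, 0.8, -4.7]
width: 0.5
gripper_force: 0.0
[0.4458986  0.21405719 0.12867436]
[319 234]
```

View pics/c4.png

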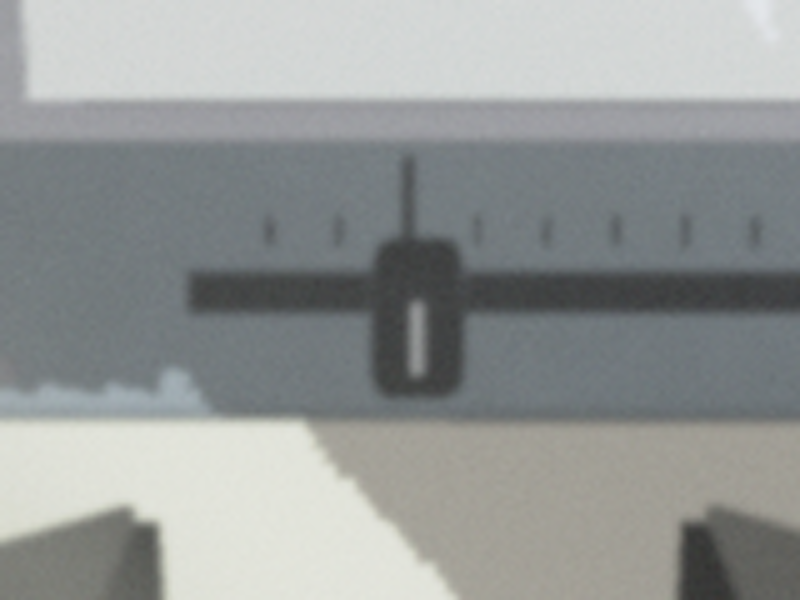

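The crop shows the cap's line at column 417 and the long tick at 408, with 69 px per 10 mm. The cap is therefore about 1 mm from the tick, and released. Next I'll fit a kinematic model so I can check that the final pose is within reach.

```bash
cat > fk.py <<'E'
from h import *
import itertools
from scipy.optimize import least_squares
S=[]
for n in ("w1","w2","w3","w4","x"):
    s=pickle.load(open(n+".pkl","rb"))["s"]; S.append((s["joints"],s["position"],s["ee_rot"]))
S.append((np.array([1.05738555,.43465759,.02492952,1.57306783,-.01163854,1.1341325,-.07507784]),np.array([.24963271,-.57301084,.22669424]),np.array([-3.07542872,-.640724406,0])))
def rots(q,sg,ax="zyzyzyz"):
    out=[R.identity()]
    for a,s,v in zip(ax,sg,q): out.append(out[-1]*R.from_euler(a,s*v))
    return out
E
cat > fit.py <<'E'
from fk import *
best=[]
for sg in itertools.product([1,-1],repeat=7):
    for k in range(4):
        for k2 in range(4):
            e=0
            for q,p,r in S:
                m=R.from_euler("z",k*np.pi/2)*rots(q,sg)[-1]*R.from_euler("z",k2*np.pi/2)
                e+=(m.inv()*R.from_rotvec(r)).magnitude()
            best.append((e/len(S),sg,k,k2))
best.sort(key=lambda b:b[0]); print(best[:4])
E
python3 fit.py
```

```text
[(2.2569826701382436e-06, (-1, -1, -1, -1, -1, -1, -1), 2, 3), (2.2569826701396145e-06, (-1, 1, -1, 1, -1, 1, -1), 0, 1), (0.16757000271378952, (-1, 1, -1, 1, -1, 1, -1), 1, 2), (0.16757000271378952, (-1, -1, -1, -1, -1, -1, -1), 3, 0)]
```

```bash
cat >> fk.py <<'E'
SG=(-1,1,-1,1,-1,1,-1); C=R.from_euler("z",np.pi/2)
lo=np.array([-2.62,-.44,-1.27,.08,-1.32,.12,-2.74]); hi=np.array([2.62,2.09,1.32,2.57,4.46,2,2.74])
def basis(q):
    r=rots(q,SG); M=[x.as_matrix() for x in r]; # M[i]: after joint i
    cols=[M[0][:,2],M[1][:,0],M[3][:,0],M[3][:,2],M[4][:,0],M[5][:,2],M[6][:,0],M[7][:,2]]
    return np.array(cols).T
L=np.linalg.lstsq(np.vstack([basis(q) for q,_,_ in S]),np.hstack([p for _,p,_ in S]),rcond=1e-6)[0]
def fk(q): return basis(q)@L,(rots(q,SG)[-1]*C).as_matrix()
def ik(q0,P,Rt,w=1e-3):
    def f(q):
        p,m=fk(q); return np.r_[(p-P)*10,R.from_matrix(Rt.T@m).as_rotvec(),w*(q-q0)]
    s=least_squares(f,np.clip(q0,lo+.03,hi-.03),bounds=(lo+.02,hi-.02)); p,m=fk(s.x)
    return s.x,np.linalg.norm(p-P),R.from_matrix(Rt.T@m).magnitude()
def pose(psi,pitch,sign,G,off=.0188):
    """tool y = sign*label dir; pitch tips tool z from down to heading psi (label dir); G grasp point -> TCP, R"""
    h=np.array([np.cos(psi),np.sin(psi),0]); u=np.array([0,0,1.])
    z=-np.cos(pitch)*u+np.sin(pitch)*h; lab=np.cos(pitch)*h+np.sin(pitch)*u; y=sign*lab
    return np.array(G)+off*z, np.column_stack([np.cross(y,z),y,z])
E
python3 - <<'E'
from fk import *
np.set_printoptions(precision=3,suppress=True)
print("L",L,"res",max(np.linalg.norm(fk(q)[0]-p) for q,p,_ in S))
q4=S[3][0]; rng=np.random.default_rng(0)
for sg in (1,-1):
    P,M=pose(.147,0,sg,[.5305,-.092,.071+.1]); x=ik(q4,P,M); print("grasp",sg,x)
win=[.515,.208,.14]
for sg in (1,-1):
  for psi in np.radians(range(-90,181,30)):
    P,M=pose(psi,np.radians(75),sg,win); 
    c=[ik(q0,P,M,1e-4) for q0 in [q4]+[rng.uniform(lo,hi) for _ in range(12)]]
    c=[a for a in c if a[1]<.002 and a[2]<.02]
    if c:
        b=max(c,key=lambda a:min(np.r_[a[0]-lo,hi-a[0]])); n=min(c,key=lambda a:np.abs(a[0]-q4).max())
        print(sg,int(round(np.degrees(psi))),"best",b[0],"near",n[0])
    else: print(sg,int(round(np.degrees(psi))),"none")
E
```

```text
L [0.136 0.097 0.083 0.437 0.015 0.411 0.103 0.094] res 0.055723451530805664
grasp 1 (array([ 0.827,  0.693, -1.147,  1.861,  0.722,  1.079, -0.46 ]), np.float64(6.195051346604909e-08), 2.2225760338142234e-06)
grasp -1 (array([ 0.059,  0.37 ,  0.177,  1.879, -0.081,  0.899, -2.72 ]), np.float64(2.894813695288552e-08), 2.050662586258284e-06)
1 -90 best [-0.891  0.775  0.595  1.826  0.804  1.345 -2.383] near [-0.452  0.672 -0.061  1.91   1.031  1.626 -2.673]
1 -60 best [-1.232  0.983  1.026  1.853  0.796  0.764 -2.18 ] near [-0.747  0.645  0.262  2.01   1.348  1.214 -2.599]
1 -30 best [-1.328  1.065  1.165  2.322  2.464  0.459  2.533] near [-0.351  0.601 -0.298  2.188  1.941  1.312 -2.72 ]
1 0 best [ 0.112  0.809 -0.931  2.224  2.466  1.411 -2.429] near [-0.012  0.692 -0.726  2.27   2.459  1.323 -2.59 ]
1 30 best [ 0.228  0.808 -0.977  2.339  2.929  1.121 -2.429] near [ 0.298  0.924 -1.128  2.314  2.872  1.147 -2.25 ]
1 60 best [ 0.359  0.807 -0.908  2.351  3.665  0.783 -2.711] near [ 0.49   1.05  -1.25   2.367  3.26   0.698 -2.166]
1 90 best [ 0.599  1.157 -1.247  1.869 -0.593  0.438 
[... 795 characters left out ...]
 [-0.929  0.807  0.958  2.283  3.614  1.285 -0.726] near [ 0.001  0.622 -0.565  2.388  3.101  1.098  0.337]
-1 60 best [ 0.136  0.638 -0.529  2.333  3.893  0.928  0.068] near [ 0.49   1.049 -1.248  2.367  3.262  0.699  0.972]
-1 90 best [ 0.599  1.157 -1.247  1.869 -0.592  0.438 -1.164] near [ 0.599  1.157 -1.247  1.869 -0.592  0.438 -1.164]
-1 120 best [ 0.191  0.773 -0.634  1.867 -0.948  1.174 -0.758] near [ 0.474  1.168 -1.25   1.733 -0.307  0.924 -1.317]
-1 150 best [-0.043  0.733 -0.401  1.828 -0.702  1.573 -0.621] near [ 0.357  1.16  -1.21   1.693 -0.196  1.351 -1.232]
-1 180 best [-0.018  0.792 -0.552  1.807 -0.284  1.769 -0.556] near [ 0.291  1.208 -1.25   1.726  0.006  1.711 -1.16 ]
```

```bash
python3 - <<'E'
from fk import *
np.set_printoptions(precision=3,suppress=True)
for q,p,r in S: print(q,p)
def full(q):
    M=[x.as_matrix() for x in rots(q,SG)]
    return np.hstack([M[i] for i in range(8)])
b=np.hstack([p for _,p,_ in S])
import itertools
names=[(i,c) for i in range(8) for c in "xyz"]
A=np.vstack([full(q) for q,_,_ in S])
base=[(0,'x'),(0,'y'),(0,'z'),(3,'z'),(5,'z'),(7,'z')]
for extra in [[],[(1,'x')],[(3,'x'),(4,'x')],[(1,'x'),(3,'x'),(4,'x')],[(1,'x'),(6,'x')],[(1,'x'),(3,'x'),(4,'x'),(6,'x')],[(7,'x'),(7,'y')],[(6,'x')],[(1,'x'),(3,'x'),(4,'x'),(6,'x'),(7,'x')]]:
    k=[names.index(n) for n in base+extra]
    s=np.linalg.lstsq(A[:,k],b,rcond=None)[0]; print(extra,s,np.abs(A[:,k]@s-b).max())
E
```

```text
[ 0.707 -0.095 -0.151  2.534 -1.002  0.483  0.001] [ 0.353 -0.113  0.188]
[ 0.052  0.333 -0.655  2.08   0.365  0.683 -2.205] [0.462 0.176 0.136]
[-0.008  0.496 -0.599  2.045  0.419  0.719 -2.247] [0.456 0.168 0.066]
[-0.052  0.42  -0.654  1.965  0.333  0.862 -2.259] [0.446 0.214 0.129]
[-0.15   0.569 -0.545  2.057  0.483  0.642 -2.394] [0.445 0.214 0.024]
[ 1.057  0.435  0.025  1.573 -0.012  1.134 -0.075] [ 0.25  -0.573  0.227]
[] [-0.012 -0.038  0.193  0.616  0.403  0.364] 0.03584786355752331
[(1, 'x')] [-0.044 -0.016  0.2    0.571  0.36   0.358  0.076] 0.019929330922371286
[(3, 'x'), (4, 'x')] [-0.033 -0.037  0.13   0.595  0.367  0.359 -0.004 -0.076] 0.013935900764397602
[(1, 'x'), (3, 'x'), (4, 'x')] [-0.046 -0.023  0.162  0.582  0.366  0.368  0.047 -0.018 -0.052] 0.011145184839862432
[(1, 'x'), (6, 'x')] [-0.058 -0.003  0.198  0.542  0.386  0.311  0.116  0.036] 0.011184797808510893
[(1, 'x'), (3, 'x'), (4, 'x'), (6, 'x')] [-0.051 -0.016  0.14   0.539  0.382  0.275  0.073  0.024 -0.046  0.049] 0.012488970496060847
[(7, 'x'), (7, 'y')] [ 0.07  -0.334  0.165  0.539  0.407  0.265  0.3    0.02 ] 0.010403740836215092
[(6, 'x')] [-0.014 -0.039  0.196  0.618  0.377  0.387 -0.019] 0.03283108114958058
[(1, 'x'), (3, 'x'), (4, 'x'), (6, 'x'), (7, 'x')] [ 0.059 -0.263  0.132  0.537  0.4    0.244  0.002  0.021 -0.027  0.023
  0.232] 0.012287435298173055
```

```bash
python3 - <<'E'
from fk import *
np.set_printoptions(precision=4,suppress=True)
full=lambda q:np.hstack([x.as_matrix() for x in rots(q,SG)])
b=np.hstack([p for _,p,_ in S]); names=[(i,c) for i in range(8) for c in "xyz"]
A=np.vstack([full(q) for q,_,_ in S])
base=[(0,'z'),(3,'z'),(5,'z'),(7,'z')]; pool=[(1,'x'),(1,'y'),(3,'x'),(3,'y'),(4,'x'),(5,'y'),(5,'x'),(6,'x'),(6,'y'),(7,'x'),(7,'y')]
res=[]
for n in range(6):
  for ex in itertools.combinations(pool,n):
    k=[names.index(m) for m in base+list(ex)]
    s=np.linalg.lstsq(A[:,k],b,rcond=None)[0]; res.append((np.abs(A[:,k]@s-b).max(),ex,s))
  res.sort(key=lambda r:r[0])
  for r in res[:2]: print(n,r)
E
```

```text
0 (np.float64(0.05949956930475724), (), array([0.1445, 0.6275, 0.3795, 0.3413]))
1 (np.float64(0.006281661200682964), ((1, 'y'),), array([ 0.2629,  0.5703,  0.4299,  0.3741, -0.0523]))
1 (np.float64(0.016231423469930117), ((3, 'y'),), array([ 0.2801,  0.5371,  0.419 ,  0.3597, -0.0512]))
2 (np.float64(0.00021969776773902994), ((1, 'y'), (3, 'y')), array([ 0.2715,  0.5579,  0.4276,  0.3702, -0.0363, -0.0169]))
2 (np.float64(0.003269228698916854), ((1, 'y'), (5, 'x')), array([ 0.2603,  0.5725,  0.4192,  0.3878, -0.052 , -0.01  ]))
3 (np.float64(3.605257259398087e-09), ((1, 'y'), (3, 'y'), (6, 'y')), array([ 0.2721,  0.5576,  0.4277,  0.3704, -0.0364, -0.0166, -0.0004]))
3 (np.float64(3.6052573704203894e-09), ((1, 'y'), (3, 'y'), (5, 'y')), array([ 0.2721,  0.5576,  0.4277,  0.3704, -0.0364, -0.0166, -0.0004]))
4 (np.float64(1.2361802137483835e-09), ((1, 'y'), (3, 'x'), (3, 'y'), (6, 'y')), array([ 0.2721,  0.5576,  0.4277,  0.3704, -0.0364,  0.    , -0.0166,
       -0.0004]))
4 (np.float64(1.2361802692595347e-09), ((1, 'y'), (3, 'x'), (3, 'y'), (5, 'y')), array([ 0.2721,  0.5576,  0.4277,  0.3704, -0.0364,  0.    , -0.0166,
       -0.0004]))
5 (np.float64(4.056119051742968e-10), ((1, 'y'), (3, 'x'), (3, 'y'), (4, 'x'), (6, 'y')), array([ 0.2721,  0.5576,  0.4277,  0.3704, -0.0364,  0.    , -0.0166,
        0.    , -0.0004]))
5 (np.float64(4.0561198844102364e-10), ((1, 'y'), (3, 'x'), (3, 'y'), (4, 'x'), (5, 'y')), array([ 0.2721,  0.5576,  0.4277,  0.3704, -0.0364,  0.    , -0.0166,
        0.    , -0.0004]))
```

```bash
python3 - <<'E'
s=open("fk.py").read()
s=s.replace("cols=[M[0][:,2],M[1][:,0],M[3][:,0],M[3][:,2],M[4][:,0],M[5][:,2],M[6][:,0],M[7][:,2]]","cols=[M[0][:,2],M[1][:,1],M[3][:,1],M[3][:,2],M[5][:,1],M[5][:,2],M[7][:,2]]")
s+='''
def path(q,wps,n=25):
    """wps: (psi,pitch,sign,G); interpolates straight, slerps; returns q's and worst errors/margins"""
    from scipy.spatial.transform import Slerp
    p,m=fk(q); rep=[]
    for P,M in wps:
        sl=Slerp([0,1],R.from_matrix([m,M])); e=0; mar=9
        for t in np.linspace(0,1,n)[1:]:
            q,a,b=ik(q,p+(P-p)*t,sl(t).as_matrix(),.02); e=max(e,a,b); mar=min(mar,np.min(np.r_[q-lo,hi-q]))
        p,m=P,M; rep.append((round(e,3),round(mar,2),q.round(2)))
    return rep
'''
open("fk.py","w").write(s)
E
python3 - <<'E'
from fk import *
np.set_printoptions(precision=2,suppress=True,linewidth=150)
q4=S[3][0]; d=np.radians
print("res",max(np.linalg.norm(fk(q)[0]-p) for q,p,_ in S))
G=[.5305,-.092,.071]; up=[.5305,-.092,.20]
for sg in (1,-1):
  for psi in d([-90,-60,-30,0,30,60,90,120,150]):
    W=np.array([.515,.208,.14]); h=np.array([np.cos(psi),np.sin(psi),0])
    w=[pose(.147,0,sg,up),pose(.147,0,sg,G),pose(.147,0,sg,up),pose(psi/2+.07,d(35),sg,(W+up)/2+[0,0,.06]),pose(psi,d(75),sg,W+[0,0,.08]),pose(psi,d(75),sg,W)]
    r=path(q4,w,8); print(sg,int(round(np.degrees(psi))),[x[0] for x in r],[x[1] for x in r],r[-1][2])
E
```

```text
res 4.032305922392833e-09
1 -90 [0.0, 0.0, 0.0, 0.0, 0.0, 0.0] [np.float64(0.25), np.float64(0.27), np.float64(0.25), np.float64(0.27), np.float64(0.02), np.float64(0.02)] [-0.87  1.03 -0.02  1.42  0.7   1.86 -2.72]
1 -60 [0.0, 0.0, 0.0, 0.001, 0.001, 0.0] [np.float64(0.25), np.float64(0.27), np.float64(0.25), np.float64(0.26), np.float64(0.02), np.float64(0.02)] [-1.18  0.9   0.19  1.85  0.91  1.42 -2.72]
1 -30 [0.0, 0.0, 0.0, 0.001, 0.113, 0.221] [np.float64(0.25), np.float64(0.27), np.float64(0.25), np.float64(0.24), np.float64(0.02), np.float64(0.02)] [-0.39  0.99 -1.03  2.16  1.58  1.98 -2.72]
1 0 [0.0, 0.0, 0.0, 0.002, 0.049, 0.125] [np.float64(0.25), np.float64(0.27), np.float64(0.25), np.float64(0.17), np.float64(0.02), np.float64(0.02)] [-0.23  1.02 -1.1   2.55  2.07  1.98 -2.72]
1 30 [0.0, 0.0, 0.0, 0.0, 0.21, 0.245] [np.float64(0.25), np.float64(0.27), np.float64(0.25), np.float64(0.06), np.float64(0.02), np.float64(0.02)] [ 0.81  1.28 -1.25  2.55  3.19  0.89 -1.94]
1 60 [0.0, 0.0, 0.0, 0.001, 0.177, 0.183] [np.float64(0.25), np.float64(0.27), np.float64(0.25), np.float64(
[... 1720 characters left out ...]
0.03), np.float64(0.02), np.float64(0.07), np.float64(0.02), np.float64(0.02)] [ 1.    1.31 -1.25  2.23 -1.3   0.16 -0.32]
-1 90 [0.001, 0.0, 0.0, 0.0, 0.0, 0.0] [np.float64(0.02), np.float64(0.03), np.float64(0.02), np.float64(0.12), np.float64(0.02), np.float64(0.02)] [ 0.28  0.85 -0.19  2.02 -1.3   1.23 -0.32]
-1 120 [0.001, 0.0, 0.0, 0.0, 0.0, 0.0] [np.float64(0.02), np.float64(0.03), np.float64(0.02), np.float64(0.17), np.float64(0.37), np.float64(0.41)] [ 0.18  0.97 -0.21  1.6  -0.85  1.53 -0.57]
-1 150 [0.001, 0.0, 0.0, 0.0, 0.0, 0.0] [np.float64(0.02), np.float64(0.03), np.float64(0.02), np.float64(0.22), np.float64(0.03), np.float64(0.04)] [ 0.02  1.12 -0.26  1.21 -0.54  1.89 -0.63]
```

```bash
python3 - <<'E'
from fk import *
np.set_printoptions(precision=2,suppress=True,linewidth=150)
q4=S[3][0]; d=np.radians
G=[.5305,-.092,.071]; up=[.5305,-.092,.20]; W=np.array([.517,.209,.145]); hi_=W+[0,0,.10]
for name,mk in {"yaw@up":lambda psi,p:[(psi,0,up),(psi,0,hi_),(psi,p,hi_),(psi,p,W)],
                "pitch along":lambda psi,p:[(psi,0,hi_),(psi,p,hi_),(psi,p,W)]}.items():
 for sg in (1,-1):
  for psi in d([-75,75,90,105,120,135]):
    w=[pose(.147,0,sg,up),pose(.147,0,sg,G),pose(.147,0,sg,up)]+[pose(a,b,sg,c) for a,b,c in mk(psi,d(68))]
    r=path(q4,w,8); print(name,sg,int(round(np.degrees(psi))),[float(x[0]) for x in r],[float(x[1]) for x in r],r[2][2],r[-1][2])
E
```

```text
yaw@up 1 -75 [0.0, 0.0, 0.0, 0.0, 0.0, 0.0, 0.0] [0.25, 0.27, 0.25, 0.3, 0.54, 0.04, 0.02] [ 0.79  0.54 -1.02  1.79  0.51  1.11 -0.26] [-0.9   0.89 -0.09  1.64  0.83  1.65 -2.72]
yaw@up 1 75 [0.0, 0.0, 0.0, 0.0, 0.0, 0.001, 0.0] [0.25, 0.27, 0.25, 0.02, 0.02, 0.02, 0.03] [ 0.79  0.54 -1.02  1.79  0.51  1.11 -0.26] [ 0.93  1.13 -1.2   2.18 -0.86  0.23  2.33]
yaw@up 1 90 [0.0, 0.0, 0.0, 0.0, 0.0, 0.0, 0.0] [0.25, 0.27, 0.25, 0.02, 0.02, 0.02, 0.03] [ 0.79  0.54 -1.02  1.79  0.51  1.11 -0.26] [ 0.86  1.14 -1.16  1.98 -0.37  0.57  1.95]
yaw@up 1 105 [0.0, 0.0, 0.0, 0.0, 0.0, 0.0, 0.0] [0.25, 0.27, 0.25, 0.02, 0.02, 0.02, 0.03] [ 0.79  0.54 -1.02  1.79  0.51  1.11 -0.26] [ 0.77  1.2  -1.16  1.77 -0.18  0.89  1.85]
yaw@up 1 120 [0.0, 0.0, 0.0, 0.0, 0.0, 0.0, 0.0] [0.25, 0.27, 0.25, 0.02, 0.02, 0.02, 0.03] [ 0.79  0.54 -1.02  1.79  0.51  1.11 -0.26] [ 0.65  1.25 -1.18  1.57 -0.06  1.2   1.84]
yaw@up 1 135 [0.0, 0.0, 0.0, 0.0, 0.0, 0.0, 0.0] [0.25, 0.27, 0.25, 0.02, 0.02, 0.02, 0.03] [ 0.79  0.54 -1.02  1.79  0.51  1.11 -0.26] [ 0.51  1.3  -1.19  1.38  0.02  1.48  1.87]
yaw@up -1 -75 [0.001,
[... 2492 characters left out ...]
along -1 90 [0.001, 0.0, 0.0, 0.0, 0.0, 0.0] [0.02, 0.03, 0.02, 0.11, 0.12, 0.07] [-0.28  0.36  0.47  1.87 -0.19  0.96 -2.72] [ 0.28  0.76 -0.21  2.03 -1.25  1.12 -0.42]
pitch along -1 105 [0.001, 0.0, 0.0, 0.0, 0.0, 0.0] [0.02, 0.03, 0.02, 0.14, 0.34, 0.34] [-0.28  0.36  0.47  1.87 -0.19  0.96 -2.72] [ 0.25  0.83 -0.24  1.82 -0.98  1.26 -0.56]
pitch along -1 120 [0.001, 0.0, 0.0, 0.0, 0.0, 0.0] [0.02, 0.03, 0.02, 0.18, 0.45, 0.47] [-0.28  0.36  0.47  1.87 -0.19  0.96 -2.72] [ 0.19  0.9  -0.25  1.61 -0.78  1.44 -0.64]
pitch along -1 135 [0.001, 0.0, 0.0, 0.0, 0.0, 0.0] [0.02, 0.03, 0.02, 0.21, 0.26, 0.28] [-0.28  0.36  0.47  1.87 -0.19  0.96 -2.72] [ 0.1   0.98 -0.26  1.42 -0.63  1.63 -0.66]
```

```bash
python3 - <<'E'
from fk import *
plan([.5305,-.092,.17],pose(.147,0,1,[0,0,0])[1])
E
python3 -m creep '[[0,0,-0.08,0,0,-0.052],[0,0,-0.08,0,0,-0.052],[0,0,-0.05,0,0,-0.052],[0,0,0,0,0,-0.052],[0,0,0,0,0,-0.052],[0,0,0,0,0,-0.052],[0,0,0,0,0,-0.052],[0,0,0,0,0,-0.052],[0,0,0,0,0,-0.052],[0,0,0,0,0,-0.052],[0,0,0,0,0,-0.052],[0,0,0,0,0,-0.052],[0,0,0,0,0,-0.052],[0,0,0,0,0,-0.052],[0,0,0,0,0,0],[0,0,0,0,0,0]]' && python3 - <<'E'
from fk import *
plan([.5305,-.092,.17],pose(.147,0,1,[0,0,0])[1])
E
```

```text
pos [0.4446 0.2132 0.1267] R [[0.981, 0.194, -0.003], [0.194, -0.981, -0.001], [-0.003, 0.001, -1.0]]
turn [-0.0009  0.0015 -0.7268] rows>=12.2 shift [-0.7861  0.1008 -0.1082] rows>=7.7 shift in old axes [ 0.0621  0.7902 -0.1079]
clock: 8.95
position: [0.4447, 0.2136, 0.2105]
ee_rot: [-2.051, -2.376, 0.005]
force: [-1.2, 0.4, -4.7]
width: 0.497
gripper_force: 0.0
pos [0.4447 0.2136 0.2105] R [[-0.146, 0.989, -0.004], [0.989, 0.146, -0.0], [0.0, -0.004, -1.0]]
turn [-0.0021 -0.0002 -0.0002] rows>=0.0 shift [-0.7872  0.1002  0.1013] rows>=7.7 shift in old axes [-0.7872  0.1009  0.1005]
```

```bash
python3 -m creep '[[-0.079,0.01,0,0,0,0],[-0.079,0.01,0,0,0,0],[-0.079,0.01,0,0,0,0],[-0.079,0.01,0,0,0,0],[-0.079,0.01,0,0,0,0],[-0.079,0.01,0,0,0,0],[-0.079,0.01,0,0,0,0],[-0.079,0.01,0,0,0,0],[-0.079,0.01,0,0,0,0],[-0.076,0.01,0,0,0,0],[0,0,0.05,0,0,0],[0,0,0.05,0,0,0],[0,0,0,0,0,0],[0,0,0,0,0,0],[0,0,0,0,0,0]]' && python3 - <<'E'
from fk import *
plan([.5305,-.092,.052],pose(.147,0,1,[0,0,0])[1])
o=snap(["wrist","top"],"w5"); f=o["wrist"]["frame"][:,:,::-1]; p=o["pose"]
q=proj(o["wrist"],[[.5305,-.092,.05]],p)[0].astype(int); print(q,o["s"]["joints"].round(2))
x0=int(np.clip(q[0]-80,0,480)); y0=int(np.clip(q[1]-60,0,360)); print(x0,y0)
cv2.imwrite("pics/c5.png",cv2.resize(f[y0:y0+120,x0:x0+160],(800,600),interpolation=cv2.INTER_CUBIC))
E
```

```text
clock: 10.2
position: [0.5321, -0.0905, 0.1725]
ee_rot: [-2.049, -2.38, 0.001]
force: [-0.5, 1.1, -3.5]
width: 0.5
gripper_force: 0.0
pos [ 0.5321 -0.0905  0.1725] R [[-0.149, 0.989, -0.001], [0.989, 0.149, 0.0], [0.0, -0.001, -1.0]]
turn [-0.0006 -0.0002  0.0012] rows>=0.0 shift [-0.0031 -0.0044  0.3013] rows>=2.9 shift in old axes [-0.0032 -0.004   0.3013]
[321 233] [ 0.77  0.55 -1.    1.79  0.52  1.09 -0.26]
241 173
```

View pics/c5.png

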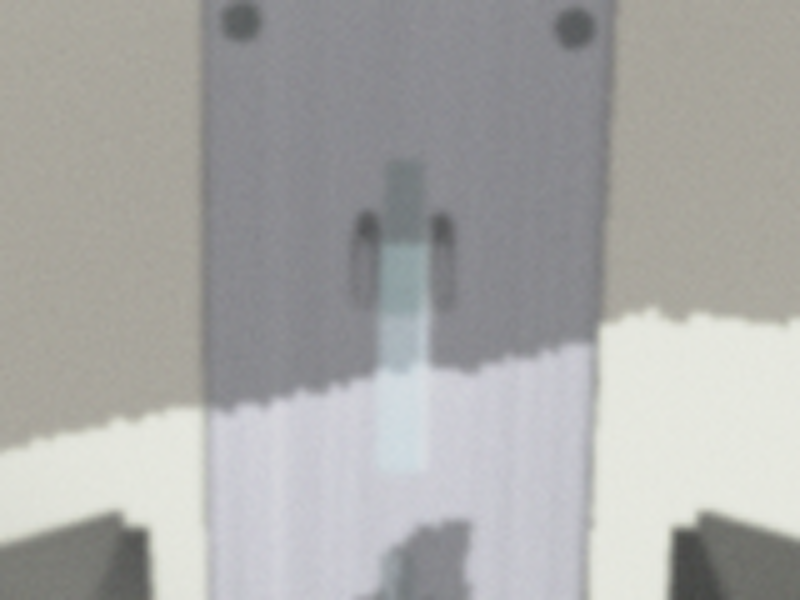

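The view from above shows the slide's top face at full-frame columns 317–327 (centre 321.5), its near (−y) end at row 267. It stands between two prongs, and a bright frosted strip shows on the +x side. I'll triangulate against the oblique view.

```bash
python3 - <<'E'
from h import *
np.set_printoptions(precision=4,suppress=True)
a=pickle.load(open("w1.pkl","rb")); b=pickle.load(open("w5.pkl","rb"))
S=lambda u,v:(260+u/5.7,90+v/5.7); T=lambda u,v:(241+u/5,173+v/5)
print("top -y end mid",tri([ray(a["wrist"],S(547,103),a["pose"]),ray(b["wrist"],T(402,470),b["pose"])]))
for n,q,z in [("-y end",(402,470),.084),("+y end incl notch? (row242)",(405,242),.084),("foot +y",(405,160),.008)]: print(n,onz(b["wrist"],T(*q),z,b["pose"]))
for n,q in [("screwL",(240,22)),("screwR",(575,28)),("eL",(205,200)),("eR",(609,200)),("eL2",(208,560)),("eR2",(590,560))]: print(n,onz(b["wrist"],T(*q),.008,b["pose"]))
E
```

```text
top -y end mid [ 0.5326 -0.1073  0.0833]
-y end [ 0.5328 -0.1073  0.084 ]
+y end incl notch? (row242) [ 0.5284 -0.0756  0.084 ]
foot +y [ 0.5285 -0.0778  0.008 ]
screwL [ 0.4974 -0.0586  0.008 ]
screwR [ 0.5536 -0.0512  0.008 ]
eL [ 0.4953 -0.0899  0.008 ]
eR [ 0.5644 -0.0795  0.008 ]
eL2 [ 0.5039 -0.1559  0.008 ]
eR2 [ 0.5726 -0.1455  0.008 ]
```

```bash
python3 -m creep '[[-0.004,-0.004,0.06,0,0,0],[0,0,0.07,0,0,0],[0,0,0.07,0,0,0],[0,0,0.06,0,0,0],[0,0,0.04,0,0,0],[0,0,0,0,0,0],[0,0,0,0,0,0],[0,0,0,0,0,0]]' 0 20 && python3 - <<'E'
from fk import *
plan([.5307,-.0924,.052],pose(.145,0,1,[0,0,0])[1])
E
```

```text
clock: 10.97
position: [0.5314, -0.0927, 0.0534]
ee_rot: [2.048, 2.381, 0.0]
force: [0.5, 0.4, -4.7]
width: 0.499
gripper_force: 0.0
pos [ 0.5314 -0.0927  0.0534] R [[-0.149, 0.989, 0.0], [0.989, 0.149, -0.0], [-0.0, 0.0, -1.0]]
turn [0.0002 0.0001 0.0024] rows>=0.0 shift [ 0.001  -0.0016  0.0036] rows>=0.0 shift in old axes [ 0.001  -0.0016  0.0036]
```

```bash
python3 -m creep '[[0,-0.0015,0.003,0,0,0],[0,0,0,0,0,0],[0,0,0,0,0,0],[0,0,0,0,0,0],[0,0,0,0,0,0],[0,0,0,0,0,0],[0,0,0,0,0,0],[0,0,0,0,0,0]]' 1 20 && python3 -m creep '[[0,0,-0.02,0,0,0],[0,0,-0.04,0,0,0],[0,0,-0.08,0,0,0],[0,0,-0.08,0,0,0],[0,0,-0.08,0,0,0],[0,0,-0.08,0,0,0],[0,0,0,0,0,0],[0,0,0,0,0,0]]' 1 30 && python3 - <<'E'
from fk import *
o=snap(["scene","wrist"],"w6"); print(o["s"]["joints"].round(2))
plan([.517,.209,.145+.10],pose(np.radians(110),0,1,[0,0,0])[1])
E
```

```text
clock: 11.63
position: [0.5299, -0.0931, 0.0508]
ee_rot: [-2.048, -2.381, 0.001]
force: [0.5, 0.5, -4.3]
width: 0.066
gripper_force: 20.0
clock: 12.3
position: [0.5305, -0.0931, 0.2042]
ee_rot: [2.048, 2.38, -0.0]
force: [-0.6, 0.1, -4.8]
width: 0.061
gripper_force: 30.0
[ 0.8   0.51 -1.02  1.76  0.48  1.14 -0.23]
pos [ 0.5289 -0.0936  0.2015] R [[-0.149, 0.989, -0.004], [0.989, 0.149, -0.001], [0.0, -0.004, -1.0]]
turn [-0.0012 -0.0016 -0.8452] rows>=14.2 shift [-0.2308  0.721  -0.1087] rows>=7.3 shift in old axes [ 0.7524  0.083  -0.109 ]
```

```bash
python3 -m creep '[[0,0,-0.03,0,0,-0.05],[0,0,-0.03,0,0,-0.05],[0,0,-0.03,0,0,-0.05],[0,0,-0.02,0,0,-0.05],[0,0,0,0,0,-0.05],[0,0,0,0,0,-0.05],[0,0,0,0,0,-0.05],[0,0,0,0,0,-0.05],[0,0,0,0,0,-0.05],[0,0,0,0,0,-0.05],[0,0,0,0,0,-0.05],[0,0,0,0,0,-0.05],[0,0,0,0,0,-0.05],[0,0,0,0,0,-0.05],[0,0,0,0,0,-0.05],[0,0,0,0,0,-0.05],[0,0,0,0,0,-0.045],[0,0,0,0,0,0],[0,0,0,0,0,0]]' && python3 - <<'E'
from fk import *
o=snap([],"w7"); print(o["s"]["joints"].round(2))
plan([.517,.209,.145+.10],pose(np.radians(110),0,1,[0,0,0])[1])
E
```

```text
clock: 13.98
position: [0.5292, -0.0933, 0.2452]
ee_rot: [0.541, -3.091, -0.002]
force: [0.2, 0.7, -4.6]
width: 0.065
gripper_force: 30.0
[ 0.91  0.57 -1.24  1.69  0.56  1.3   1.46]
pos [ 0.5292 -0.0933  0.2452] R [[-0.941, -0.339, -0.004], [-0.339, 0.941, 0.0], [0.004, 0.002, -1.0]]
turn [ 0.0009 -0.0018 -0.0013] rows>=0.0 shift [-2.298e-01  7.205e-01  4.000e-04] rows>=7.3 shift in old axes [-0.2278  0.7211  0.0008]
```

```bash
python3 -m creep '[[-0.023,0.072,0,0,0,0],[-0.023,0.072,0,0,0,0],[-0.023,0.072,0,0,0,0],[-0.023,0.072,0,0,0,0],[-0.023,0.072,0,0,0,0],[-0.023,0.072,0,0,0,0],[-0.023,0.072,0,0,0,0],[-0.023,0.072,0,0,0,0],[-0.023,0.072,0,0,0,0],[-0.023,0.072,0,0,0,0],[0,0,0,0,0,0],[0,0,0,0,0,0]]' && python3 - <<'E'
from fk import *
o=snap([],"w8"); q=o["s"]["joints"]; print(q.round(2))
W=np.array([.517,.209,.145]); T=o["pose"][0]
for psi in (100,110,125):
  for pd in (65,70):
    p,M=pose(np.radians(psi),np.radians(pd),1,W); r=path(q,[(T,M),(p,M)],10); print(psi,pd,r)
P,M=pose(np.radians(110),np.radians(68),1,W); plan(P,M)
E
```

```text
clock: 14.98
position: [0.5169, 0.2111, 0.2461]
ee_rot: [0.547, -3.091, -0.001]
force: [0.1, -0.9, -5.3]
width: 0.064
gripper_force: 30.0
[ 0.29  0.57 -1.17  1.65  0.54  1.3   0.94]
100 65 [(0.0, np.float64(0.02), array([ 0.85,  0.99, -1.25,  1.79, -0.27,  0.92,  1.74])), (0.0, np.float64(0.03), array([ 0.79,  1.14, -1.16,  1.85, -0.2 ,  0.78,  1.83]))]
100 70 [(0.0, np.float64(0.02), array([ 0.86,  1.05, -1.25,  1.8 , -0.32,  0.92,  1.8 ])), (0.0, np.float64(0.03), array([ 0.81,  1.2 , -1.16,  1.84, -0.25,  0.8 ,  1.9 ]))]
110 65 [(0.0, np.float64(0.02), array([ 0.77,  1.05, -1.25,  1.65, -0.18,  1.12,  1.73])), (0.0, np.float64(0.03), array([ 0.72,  1.18, -1.17,  1.71, -0.11,  0.98,  1.81]))]
110 70 [(0.0, np.float64(0.02), array([ 0.78,  1.1 , -1.25,  1.65, -0.22,  1.12,  1.77])), (0.0, np.float64(0.03), array([ 0.74,  1.24, -1.17,  1.7 , -0.15,  1.01,  1.86]))]
125 65 [(0.0, np.float64(0.02), array([ 0.62,  1.12, -1.25,  1.45, -0.09,  1.4 ,  1.75])), (0.0, np.float64(0.03), array([ 0.6 ,  1.24, -1.18,  1.52, -0.01,  1.28,  1.83]))]
125 70 [(0.0, np.float64(0.02), array([ 0.63,  1.17, -1.25,  1.44, -0.13,  1.42,  1.77])), (0.0, np.float64(0.03), array([ 0.61,  1.29, -1.18,  1.5 , -0.05,  1.31,  1.85]))]
pos [0.5169 0.2111 0.2461] R [[-0.939, -0.343, -0.003], [-0.343, 0.939, 0.0], [0.002, 0.001, -1.0]]
turn [-5.661e-01 -1.400e-03 -2.000e-04] rows>=9.5 shift [ 0.0015 -0.2363  0.1371] rows>=2.6 shift in old axes [0.0008 0.0382 0.2705]
```

```bash
python3 -m creep '[[0,0,0,-0.035,0,0],[0,0,0,-0.035,0,0],[0,0,0,-0.035,0,0],[0,0,0,-0.035,0,0],[0,0,0,-0.035,0,0],[0,0,0,-0.035,0,0],[0,0,0,-0.035,0,0],[0,0,0,-0.035,0,0],[0,0,0,-0.035,0,0],[0,0,0,-0.035,0,0],[0,0,0,-0.035,0,0],[0,0,0,-0.035,0,0],[0,0,0,-0.035,0,0],[0,0,0,-0.035,0,0],[0,0,0,-0.035,0,0],[0,0,0,-0.035,0,0],[0,0,0,0,0,0],[0,0,0,0,0,0]]' && python3 - <<'E'
from fk import *
W=np.array([.517,.209,.145]);P,M=pose(np.radians(110),np.radians(68),1,W); plan(P,M)
o=snap(["top","scene","wrist"],"w9"); print(o["s"]["joints"].round(2))
f=o["top"]["frame"][:,:,::-1][210:350,150:330]; g=o["scene"]["frame"][:,:,::-1][130:270,140:320]
cv2.imwrite("pics/c9.png",np.vstack([cv2.resize(x,(386,300),interpolation=cv2.INTER_CUBIC) for x in (f,g)]))
E
```

```text
clock: 16.48
position: [0.5183, 0.2075, 0.2451]
ee_rot: [0.42, -2.429, -1.613]
force: [-0.1, 0.6, -4.0]
width: 0.063
gripper_force: 30.0
pos [0.5183 0.2075 0.2451] R [[-0.941, -0.127, -0.315], [-0.339, 0.366, 0.867], [0.005, 0.922, -0.387]]
turn [-0.0065  0.0004 -0.003 ] rows>=0.1 shift [ 0.0017 -0.2302  0.145 ] rows>=2.6 shift in old axes [ 0.0004 -0.2283  0.1482]
[ 0.77  1.07 -1.24  1.65 -0.2   1.13  1.75]
```

View pics/c9.png

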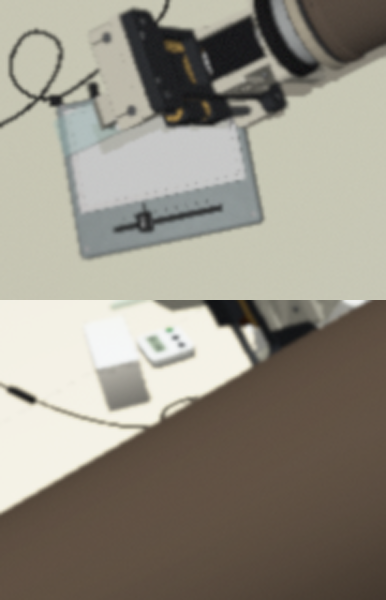

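The top view shows the slide sticking out level ahead of the fingers at the plate's far-left, with the dimmer still at its long tick. I'll level it a little more, then lower it.

```bash
python3 -m creep '[[0,0,0,-0.02,0,0],[0,0,0,-0.02,0,0],[0,0,0,-0.02,0,0],[0,0,0,0,0,0],[0,0,0,0,0,0]]' && python3 - <<'E'
from fk import *
from cell import arm
s=arm.observe(); M=R.from_rotvec(s["ee_rot"]).as_matrix()
F=np.array([.5235,.2105,.148]); P=F+.0217*M[:,2]-.003*M[:,1]; plan(P,M)
print(s["joints"].round(2), path(s["joints"],[(P,M)],8))
E
```

```text
clock: 17.05
position: [0.5179, 0.2092, 0.247]
ee_rot: [0.407, -2.313, -1.752]
force: [-0.5, 0.7, -3.9]
width: 0.063
gripper_force: 30.0
pos [0.5179 0.2092 0.247 ] R [[-0.94, -0.091, -0.33], [-0.342, 0.255, 0.904], [0.001, 0.963, -0.27]]
turn [0. 0. 0.] rows>=0.0 shift [-0.0147 -0.2462  0.1195] rows>=2.6 shift in old axes [-0.0147 -0.2462  0.1195]
[ 0.78  1.15 -1.25  1.64 -0.26  1.14  1.81] [(0.0, np.float64(0.04), array([ 0.73,  1.29, -1.16,  1.67, -0.19,  1.03,  1.9 ]))]
```

```bash
python3 -m creep '[[-0.0025,-0.041,0.02,0,0,0],[-0.0025,-0.041,0.02,0,0,0],[-0.0025,-0.041,0.02,0,0,0],[-0.0025,-0.041,0.02,0,0,0],[-0.0025,-0.041,0.02,0,0,0],[-0.0025,-0.041,0.02,0,0,0],[0,0,0,0,0,0],[0,0,0,0,0,0],[0,0,0,0,0,0],[0,0,0,0,0,0]]' && python3 - <<'E'
from fk import *
o=snap(["top","wrist"],"w10"); s=o["s"]; M=R.from_rotvec(s["ee_rot"]).as_matrix()
print("frosted",s["position"]-.0217*M[:,2]+.003*M[:,1],"tilt",np.arccos(M[2,1]),"dq",np.abs(s["dq"]).max())
f=o["top"]["frame"][:,:,::-1][220:340,160:280]; g=o["wrist"]["frame"][:,:,::-1][:330,100:540]
cv2.imwrite("pics/c10.png",np.hstack([cv2.resize(f,(330,330),interpolation=cv2.INTER_CUBIC),g]))
E
```

```text
clock: 17.88
position: [0.5171, 0.2297, 0.1402]
ee_rot: [0.407, -2.312, -1.756]
force: [-0.9, 0.0, -4.4]
width: 0.065
gripper_force: 30.0
frosted [0.52398505 0.2107634  0.14887381] tilt 0.2715821653789607 dq 0.007407312333754501
```

View pics/c10.png

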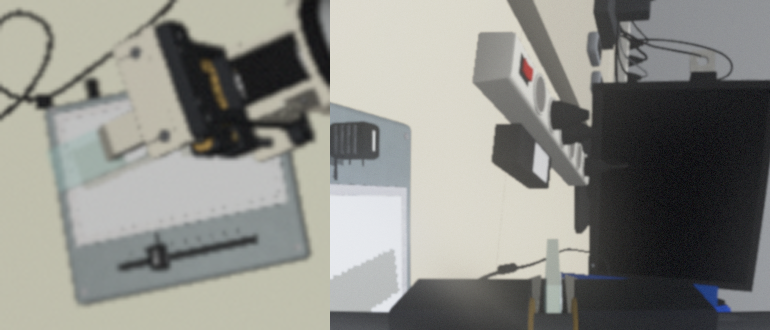

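The top view shows the slide level over the window, gripped at its frosted end, which sits above the window's middle. The cap is still on the long tick. The wrist view shows the slide in line with the fingers, at about (553,275) in the crop. Nothing is moving, so I'm handing the job in.

```bash
python3 -c "
from cell import arm; print(arm.sign_off())"
```

```text
the job is handed in; nothing more can be done
None
```

The job is handed in, but the sign-off gave no verdict: the dimmer is about 1 mm from the long tick and let go, and the slide from beside the wire handle is held still over the light plate, label side up by the notch, about 0.27 rad off level, with its frosted end about 13 cm above the window's centre.

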